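Lock the vials into the sprung carrier

TASK

Lower the loose blue-capped vial upright into the empty middle hole of the yellow carrier (do not drop it in), then swing the aluminium plate shut over the vials. Push the plate down against its spring until you feel it land on its rests, without forcing it (the bracket's height setting is not known), and turn the red bar a quarter turn clockwise, seen from above, so that both its ends are caught under the steel keepers and the plate stays down when you let go. Leave the two white-capped vials in their holes, and do not knock over or shift the bottle, the beaker and the tip box.

Things in the scene. Friction and masses are not known exactly. Their poses are not given: they have to be found in the camera images.
- carrier: Yellow plastic vial carrier, fixed to the bench: block 220 (x) by 190 (y) by 75 mm high; origin at the centre of its underside, its -x side faces the robot at yaw 0, z up. Three round holes 38 mm wide, 60 mm deep, at x = -5 mm, y = -60, 0, +60 mm; the middle one is empty. Rear ledge at x +93 to +107 mm, up to z = 105 mm.
- guide: dark steel foot plate, 34 by 140 by 4 mm, on the block at the carrier's x = -78 mm; origin at the centre of its underside. It carries the height-adjustable latch bracket: two keepers, two black rubber rests at y = +-20 mm, a black spring plunger between them. The bracket is locked at an unknown 0 to 14 mm above its lowest setting; no reading tells it: feel for it.
- keeper_mid (a point): midway between the keepers at their underside for the LOWEST setting: carrier x = -78, y = 0, z = 125 mm. Keepers: inverted L, 24 mm long in x, post at |y| = 50 to 60 mm, overhang in to |y| = 32 mm, top at z = 137 mm. Rests' tops z = 106 mm; free plunger's top z = 130 mm, 14 mm thick. All these are 0 to 14 mm higher with the setting; this point does not move
- bore (a point): centre of the mouth of the empty hole, on the block's top face (z = 75 mm in the carrier's frame)
- bore_floor (a point): centre of the floor of the empty hole, 60 mm below its mouth; a vial that is home stands on it with 25 mm (its cap) above the block
- vial: Loose vial: amber glass 32 mm thick with a blue cap 34 mm in diameter and 25 mm high on top; 85 mm tall overall, 90 g, standing upright on the bench. Origin at the centre of its underside, z up.
- vial_left: White-capped vial of the same size, standing in the +y hole of the carrier; origin at the centre of its underside
- vial_right: White-capped vial of the same size, standing in the -y hole of the carrier; origin at the centre of its underside
- plate (a joint): Angle (rad) of the aluminium hold-down plate: 0 = level, 1.57 = upright, 1.8 = open stop. Stiff hinge: stays where left (2 to 3 N at the front moves it). Closing, its tongue meets the plunger 24 mm above the rests (at 0.14 to 0.22 rad): about 4 N, growing to 13 N when it lands hard on the rests, at 0 to 0.08 rad by the bracket's setting. Unlatched, it springs back up.
- plate_hinge (a point): middle of the plate's hinge axis, at x = +92 mm, z = 110 mm in the carrier's frame; the axis runs along the carrier's y. Plate 8 mm thick: main part 180 mm wide, 5 to 130 mm from the hinge, then a tongue 56 mm wide ending 192 mm from it. At 0 rad its top is at z = 114 mm, its underside 6 mm above the caps
- plate_corner (a point): front +y corner of the plate's main part on its upper (outer) face: 130 mm from the hinge, 90 mm from the middle
- bar (a joint): Angle (rad) of the red turn bar on its pivot, 170 mm from the hinge: 0 = in line with the plate's length, growing clockwise seen from above, 1.57 = crosswise, its stop. Slight friction: stays where left. Below 0.5 rad it passes down between the keepers. Its ends pass under them, with 3 mm to spare, only when the plate is down on the rests; else they strike the keepers or lie on top of them.
- bar_grip (a point): point to grip on the turn bar's upright red handle, on the pivot axis, 42 mm above the plate's upper face. The handle is 44 mm long (along the bar), 12 mm thick, and its top is 52 mm above the plate's upper face; the bar below it is 90 mm long, 16 mm wide and 8 mm thick.
- bar_tip (a point): end of the turn bar, 45 mm from its pivot, at mid thickness; it points to the carrier's -x when the bar is at 0 and the plate is shut
- wash_bottle: bystander: white plastic bottle with a blue cap, 66 mm wide, 160 mm tall, origin at the centre of its underside
- beaker: bystander: glass beaker 84 mm wide, 105 mm tall, origin at the centre of its underside
- tip_box: bystander: blue pipette tip box with a clear cover, 120 by 85 by 72 mm, origin at the centre of its underside
There are look-alikes about, which are no part of the job. Leave any green look-alike of the vial_left alone.

How it is judged:
By the outcome, as a careful person would: the job done as asked, in the order asked, and still so for the second after the job is handed in, with the robot touching nothing.
It also fails if it takes over 72 s, if anything falls off the work surface, if the arm or the gripper's body presses on something with over 40 N, if the wrist force passes 120 N, or if a joint passes its speed limit or range.

ROBOT

A 7-joint arm with a two-finger parallel gripper is mounted at the origin on the work surface. World frame = base frame: x ahead of the robot, y to its left, z up, the work surface at z = 0. Lengths are in m, angles in rad, forces in N, time in s.
With the tool pointing down it reaches from about 0.425 to 0.925 m from the base axis. Payload 6.8 kg.
Tool frame: the origin (TCP) lies midway between the tips of the shut fingers; the grasp point (between the pads) lies 19 mm behind it (manip.pinch_z is the distance from the TCP to the grasp point, in m); z points along the fingers, y is the line along which they close (so a half turn about z gives the same grasp; the last joint's range is limited). The gripper opens to 88 mm and grips with 3 to 60 N. Pads are 20 mm wide; open, the fingers measure 115 mm over their backs; the gripper's body (75 mm by 178 mm) begins 61 mm behind the grasp point.
Start: joints at [1.184, 0.477, 0.022, 1.555, -0.011, 1.109, -0.083], TCP at [0.186, -0.649, 0.223] pointing down, gripper open.
Joint ranges: [-2.96, 2.96], [-0.34, 2.1], [-1.41, 1.46], [0.24, 2.44], [-1.37, 4.51], [0.17, 1.92], [-2.96, 2.96]. Speed limits (rad/s): [2.39, 2.39, 3.14, 3.14, 3.14, 3.14, 3.14].

INTERFACE

Orientations are given as [roll, pitch, yaw] about the fixed x, y, z axes, in that order (R = Rz(yaw) Ry(pitch) Rx(roll)).
In Python, from workcell import manip, cams, workorder gives the robot as it stands. The module is installed in compiled form; this text tells all that it offers.
- The arm moves only by the tool move_arm, never from a script. Its argument "motion" is a list of rows, each a list of 3 entries, a list of its own where there are three numbers: the shift along the tool's x, y, z normalised to -1 to 1, where 1 is 15 cm, then the turn about the tool's z normalised to -1 to 1, where 1 is pi/2 rad, then the opening, from -1 (shut) to 1 (fully open). A call has 1 to 5 rows; each row is the pose to reach, as a shift and turn from the pose commanded when the call began, along the tool's axes at that moment; what a row does not reach only later rows make up. A row lasts 1/8 s, in which the tool goes at most 62.5 mm and 10.7 degrees, less where a joint would pass 70% of its speed; a pose out of reach is approached as far as the arm can. A call with a number of a shift or a turn outside -1 to 1 is refused whole. A call with a gripper value outside its range is refused whole. The fingers move at their own pace and stop on an object; "squeeze" is the grip in N (left out, the last holds). Time passes only in rows, so rows that repeat a pose let the fingers close. It gives the time, the measured TCP pose, the force, the opening and the grip force at its end, in the units of the state.
- manip.sense(): the state, without advancing time (a new reading comes with each control period).
- cams.capture(name): name is "scene" or "side" or "wrist"; returns a dict with "color" (420x560x3 uint8, red, green, blue), "fx", "fy", "cx", "cy" (pixels), "dist" ([k1, k2, p1, p2, k3] as OpenCV has them; the pictures are not rectified), "origin" and "orientation" of the camera in the world. Camera axes: x right, y up, looking along -z (the intrinsics and any distortion apply to the point x, -y, -z); pixel columns grow to the right and rows downward; lengths in m; the calibration is good to about 2 mm. A picture is of the moment at which its call begins. There is no depth.
- workorder.hand_in(): hands the job in; it is judged then, once.
The state is a dict: "clock": time; "joint_positions": joint angles; "qd": joint speeds; "effort": joint torques, N m; "tool_pos": TCP position; "eef_rot": TCP orientation; "contact_force": force on the tool from outside, world axes, zero at the start; "torque": the same for the moment, N m; "width": finger opening in m; "grasp_force": force on a finger pad.
Only numpy, scipy, OpenCV 4.12 (cv2) and the standard library are available. Lean on these libraries where they do the work, as an engineer would, in place of code of your own. Each camera call takes 0.05 s, during which the arm holds its last target. There are 200 camera calls.

## Working session

There is one attempt and no reset: what is moved stays moved. The work goes in short steps, Python scripts to look and compute and a tool call to move; the robot and the scene stay as the last step left them, time stands still between calls to the robot, and variables do not carry over. Pictures are saved under pics/ and viewed, at most 10 in all, crops included, and the job is handed in when it is done.

Besides the shell and the picture viewer there is one more tool, called after ">>>" as name([rows], argument=value, ...), one row to a line, values as JSON. move_arm: Moves the arm, as the interface text tells. Its arguments: {"type":"object","properties":{"motion":{"type":"array","items":{"type":"array"}},"squeeze":{"type":"number"}},"required":["motion"]}

```bash
mkdir -p pics
cat > h.py <<'E'
import numpy as np, cv2
from workcell import manip, cams, workorder
from scipy.spatial.transform import Rotation as R
def rot(o):
    o=np.array(o,float)
    if o.shape==(3,3): return o
    return (R.from_quat(o) if o.size==4 else R.from_euler('xyz',o)).as_matrix()
def K(c): return np.array([[c['fx'],0,c['cx']],[0,c['fy'],c['cy']],[0,0,1.]])
def ray(c,px):
    u=cv2.undistortPoints(np.array([[px]],float),K(c),np.array(c['dist'],float))[0,0]
    d=rot(c['orientation'])@np.array([u[0],-u[1],-1.]); return np.array(c['origin'],float),d/np.linalg.norm(d)
def onz(c,px,z):
    o,d=ray(c,px); return o+d*(z-o[2])/d[2]
def proj(c,P):
    p=(np.atleast_2d(P)-np.array(c['origin']))@rot(c['orientation']); p=p*[1,-1,-1]
    return cv2.projectPoints(p,np.zeros(3),np.zeros(3),K(c),np.array(c['dist'],float))[0][:,0]
def tri(c1,p1,c2,p2):
    o1,d1=ray(c1,p1);o2,d2=ray(c2,p2)
    s=np.linalg.lstsq(np.c_[d1,-d2],o2-o1,rcond=None)[0]
    a,b=o1+s[0]*d1,o2+s[1]*d2; return (a+b)/2,np.linalg.norm(a-b)
def save(c,n,box=None,k=1):
    im=c['color'][:,:,::-1]
    if box: im=im[box[1]:box[3],box[0]:box[2]]
    cv2.imwrite('pics/'+n+'.png',cv2.resize(im,None,fx=k,fy=k,interpolation=cv2.INTER_CUBIC))
E
python3 - <<'E'
from h import *
import pickle
C={n:cams.capture(n) for n in('scene','side','wrist')}
pickle.dump(C,open('c0.pkl','wb'))
for n,c in C.items(): print(n,c['fx'],c['dist'],c['origin'],c['orientation'])
cv2.imwrite('pics/a.png',cv2.resize(np.hstack([C['scene']['color'],C['side']['color']])[:,:,::-1],(800,300)))
save(C['scene'],'scene',None,1.42); save(C['side'],'side',None,1.42)
print(manip.sense(),manip.pinch_z)
E
```

```text
scene 379.84537519324357 [0.03394388 0.         0.         0.         0.        ] [0.36247875 0.57836897 0.6706106 ] [ 0.85844029  0.01704195 -2.82081128]
side 491.2148390666718 [-0.06771069  0.          0.          0.          0.        ] [-0.10214911  0.75088637  0.96830038] [ 0.86506418 -0.01157176 -2.43565533]
wrist 312.793024586979 [-0.0732449  0.         0.         0.         0.       ] [ 0.24863241 -0.63082933  0.38348613] [-0.24226916  0.00231339 -1.29200168]
{'clock': 0.15, 'joint_positions': array([ 1.18387879,  0.47760024,  0.02238388,  1.55619657, -0.01148424,
        1.10928103, -0.08310172]), 'qd': array([-0.00179537, -0.00250852,  0.00099718, -0.00359026, -0.00044194,
        0.00074243, -0.00195312]), 'effort': array([ 2.61018293e-03, -5.83289123e+01,  1.53643817e+00, -2.72878307e+01,
       -5.42315247e-02,  1.44625470e-02,  1.06124144e-04]), 'tool_pos': array([ 0.18561735, -0.64851006,  0.22192421]), 'eef_rot': array([-3.14024184e+00,  1.24854459e-04,  2.78807941e-01]), 'contact_force': array([-0.13012917,  0.35458105,  0.80405244]), 'torque': array([ 0.03534754,  0.04424595, -0.0208316 ]), 'grasp_force': 0.0, 'width': 0.08784815894812116} 0.0187
```

View pics/scene.png

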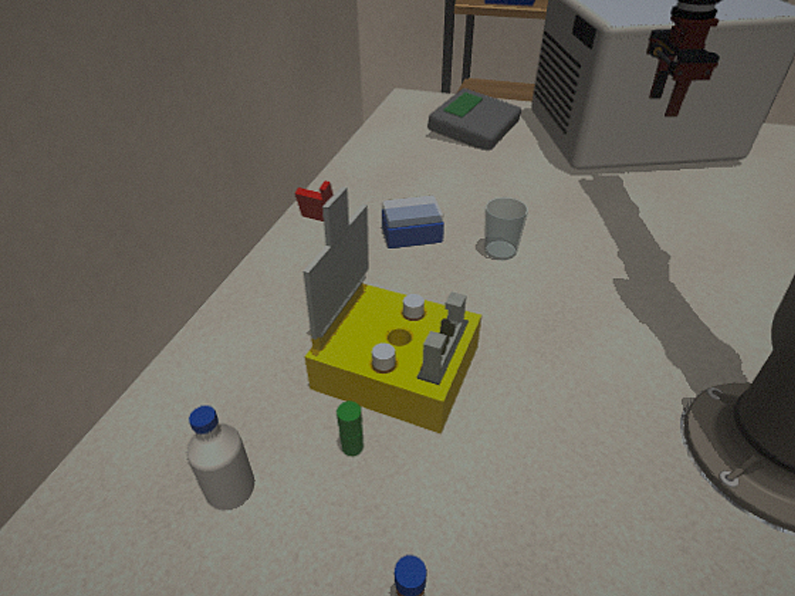

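View pics/side.png

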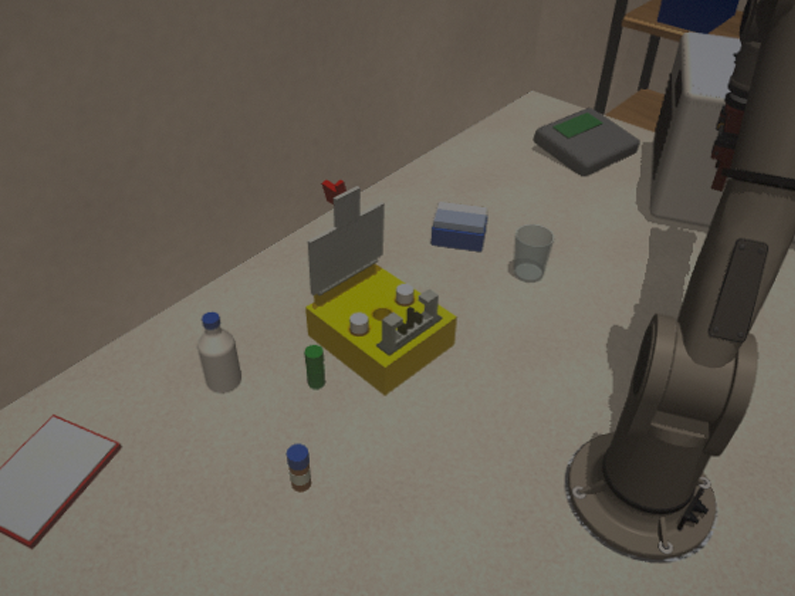

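The scene view shows the yellow carrier at about (395,345), its plate standing open with the red bar at (315,200). There are white caps at (413,307) and (384,357), with the empty hole between them at (399,337). The blue-capped candidates are the short amber vial, at scene (410,575) and side (298,467), and the white wash bottle. A green cylinder stands at (350,428). The amber one with the blue cap fits the description. I'll measure next and confirm it in a crop.

Run:
```python
from h import *
import pickle
C=pickle.load(open('c0.pkl','rb'))
def blobs(m,amin=25):
    n,l,s,c=cv2.connectedComponentsWithStats(m.astype(np.uint8))
    return [(s[i].tolist(),c[i].round(1).tolist()) for i in range(1,n) if s[i,4]>=amin]
for n in('scene','side'):
    c=C[n];hsv=cv2.cvtColor(c['color'],cv2.COLOR_RGB2HSV);h,s,v=cv2.split(hsv)
    y=((h>20)&(h<35)&(s>150)&(v>60))
    print(n,'yellow v pct',np.percentile(v[y],[5,25,50,75,95]))
    top=y&(v>(np.percentile(v[y],95)*0.8))
    cs,_=cv2.findContours(top.astype(np.uint8),cv2.RETR_EXTERNAL,cv2.CHAIN_APPROX_NONE)
    k=max(cs,key=cv2.contourArea); print('top',cv2.approxPolyDP(cv2.convexHull(k),3,True)[:,0].tolist())
    cs,_=cv2.findContours(y.astype(np.uint8),cv2.RETR_EXTERNAL,cv2.CHAIN_APPROX_NONE)
    k=max(cs,key=cv2.contourArea); print('all',cv2.approxPolyDP(cv2.convexHull(k),2,True)[:,0].tolist())
    print('blue',blobs((h>105)&(h<128)&(s>150)&(v>40)))
    print('red',blobs(((h<6)|(h>174))&(s>170)&(v>60)))
    print('white',[b for b in blobs((s<40)&(v>150),40) if b[0][4]<600])
save(C['side'],'v',(190,300,290,360),6)
```

```text
scene yellow v pct [ 84.  96. 144. 148. 152.]
top [[215, 250], [256, 200], [338, 222], [312, 281]]
all [[254, 200], [338, 222], [335, 244], [309, 304], [218, 272], [215, 250], [220, 239]]
blue [([342, 0, 34, 3, 81], [360.1, 0.8]), ([273, 157, 39, 5, 49], [292.4, 159.0]), ([133, 286, 19, 19, 234], [142.1, 294.4]), ([278, 392, 22, 28, 467], [288.4, 404.5])]
red [([226, 128, 6, 6, 25], [228.5, 130.4]), ([208, 132, 19, 9, 88], [217.2, 136.0])]
white [([285, 207, 13, 9, 91], [291.1, 211.3]), ([263, 242, 15, 11, 126], [269.7, 246.9])]
side yellow v pct [ 81.  84.  99. 130. 131.]
top [[265, 187], [320, 223], [271, 258], [216, 217]]
all [[263, 186], [320, 223], [318, 242], [271, 277], [218, 236], [216, 216], [222, 208]]
blue [([481, 0, 39, 16, 271], [503.0, 5.3]), ([143, 220, 11, 7, 35], [147.8, 223.1])]
red [([227, 127, 14, 8, 53], [233.3, 130.1])]
white []
```

View pics/v.png

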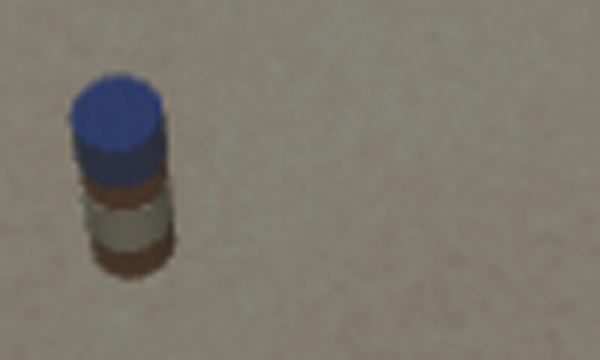

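The crop shows an amber glass vial with a blue cap, cap-top centre near (118,112), which is side pixel (209.7,318.7). This is the loose vial. Next I'll fit the carrier pose.

Run:
```python
from h import *
import pickle
from scipy.optimize import least_squares
C=pickle.load(open('c0.pkl','rb')); a,b=C['scene'],C['side']
print('vial top', onz(b,(209.7,318.7),.085), 'tri capcentroid',tri(a,(288.4,404.5),b,(209.9,321.7)))
for n,pts in(('scene',[(215.5,250.5),(338,222.5),(312,282)]),('side',[(320,223.5),(271,258.5),(216.,217)])):
    for p in pts: print(n,p,onz(C[n],p,.075).round(4))
for n,c,x0,x1,y0,y1 in(('scene',a,240,320,190,270),('side',b,235,310,190,245)):
    hsv=cv2.cvtColor(c['color'],cv2.COLOR_RGB2HSV);h,s,v=cv2.split(hsv)
    m=(s<60)&(v>100); k,l,st,ce=cv2.connectedComponentsWithStats(m.astype(np.uint8))
    for i in range(1,k):
        if st[i,4]>40 and x0<ce[i,0]<x1 and y0<ce[i,1]<y1: print(n,'white',st[i],ce[i].round(1),onz(c,ce[i],.0875).round(4))
    m=((h<22)|(v<75)).astype(np.uint8)
    m2=((h>20)&(h<35)&(s>150)&(v>(120 if n=='scene' else 110))).astype(np.uint8)
    cs,hi=cv2.findContours(m2,cv2.RETR_CCOMP,cv2.CHAIN_APPROX_NONE)
    for q,hh in zip(cs,hi[0]):
        if hh[3]>=0 and cv2.contourArea(q)>30:
            M=cv2.moments(q);p=(M['m10']/M['m00'],M['m01']/M['m00']);print(n,'hole',cv2.boundingRect(q),np.round(p,1),onz(c,p,.075).round(4))
    save(c,n+'c',(190,110,350,310) if n=='scene' else(205,115,335,285),3)
i1=cv2.resize(cv2.imread('pics/scenec.png'),(400,500));i2=cv2.resize(cv2.imread('pics/sidec.png'),(383,500))
cv2.imwrite('pics/both.png',np.hstack([i1,i2]))
```

```text
vial top [0.42382851 0.34525041 0.085     ] tri capcentroid (array([0.42921805, 0.34165335, 0.0655087 ]), np.float64(2.2537907957189967e-05))
scene (215.5, 250.5) [0.666  0.0939 0.075 ]
scene (338, 222.5) [ 0.4345 -0.0701  0.075 ]
scene (312, 282) [0.4497 0.1134 0.075 ]
side (320, 223.5) [ 0.4322 -0.069   0.075 ]
side (271, 258.5) [0.4472 0.1144 0.075 ]
side (216.0, 217) [0.6609 0.0964 0.075 ]
scene white [311 227  14  30  71] [317.3 240.8] [0.4639 0.0132 0.0875]
scene white [299 233  15  12 116] [306.1 238.9] [0.488  0.0149 0.0875]
scene white [262 242  16  19 173] [269.8 248.5] [0.5532 0.0647 0.0875]
scene hole (260, 231, 31, 33) [273.6 247. ] [0.551  0.0472 0.075 ]
side white [247 220  12   9  85] [252.5 224.3] [0.5572 0.0622 0.0875]
side white [271 220  12   9  60] [276.2 224.2] [0.5103 0.0211 0.0875]
side hole (245, 219, 17, 19) [252.5 228.1] [0.5562 0.0635 0.075 ]
```

View pics/both.png

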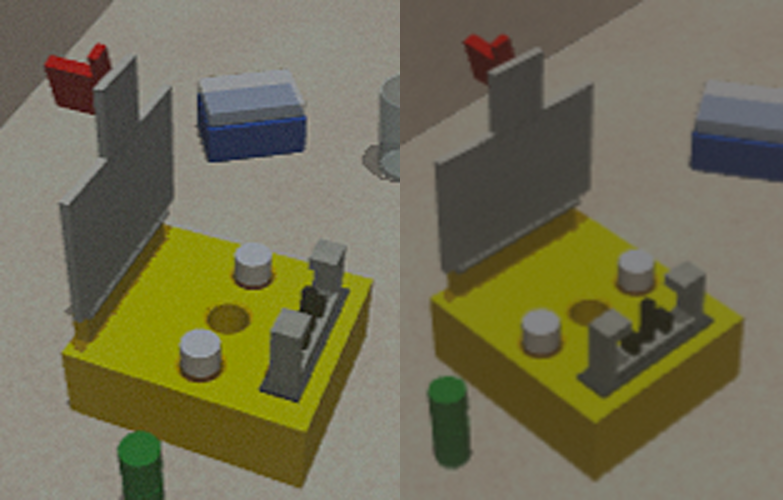

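The crop shows the empty hole at scene pixel (281,237) and side pixel (269,221), the bracket with two keepers on the robot side, the plate open, and the green vial separate near the front-left side. Now I'll refine the numbers.

Run:
```python
from h import *
import pickle
C=pickle.load(open('c0.pkl','rb')); a,b=C['scene'],C['side']
for n,p in(('scene',(281.2,237.2)),('side',(268.8,220.6))): print('hole',onz(C[n],p,.075))
print('tri hole',tri(a,(281.2,237.2),b,(268.8,220.6)))
print('corner',tri(a,(214.8,192),b,(217.6,169.3)))
print('corner other',tri(a,(258.5,145.5),b,(270,143.5)))
s=lambda x,y,k,o,q:(o[0]+x/k,o[1]+y/k)
# caps tops
for nm,pa,pb in(('R',(253,253),(636-400,260)),('L',(200,341),(541-400,320))):
    A=s(*pa,2.5,(190,110),0);B=s(*pb,2.946,(205,115),0)
    print('cap',nm,onz(a,A,.1),onz(b,B,.1),tri(a,A,b,B))
cap=b
hsv=cv2.cvtColor(b['color'],cv2.COLOR_RGB2HSV);h,S,v=cv2.split(hsv)
m=((h>100)&(h<130)&(S>110))[300:350,195:225]; ys,xs=np.nonzero(m); print(len(xs),xs.mean()+195,ys.mean()+300, tri(a,(288.4,404.5),b,(xs.mean()+195,ys.mean()+300)))
st=manip.sense(); t=st['tool_pos']; 
print('wrist cam',rot(st['eef_rot']).T@(np.array(C['wrist']['origin'])-t))
```

```text
hole [0.54429309 0.01405643 0.075     ]
hole [0.54332937 0.01279909 0.075     ]
tri hole (array([0.54540808, 0.01057341, 0.07179751]), np.float64(0.0006653952848060072))
corner (array([0.65133127, 0.08526977, 0.2324756 ]), np.float64(0.002695349764002467))
corner other (array([ 0.6281344 , -0.08889126,  0.23444203]), np.float64(0.0013678358245208574))
cap R [ 0.54008457 -0.04848586  0.1       ] [ 0.53805796 -0.0488408   0.1       ] (array([ 0.54135077, -0.05299784,  0.09569769]), np.float64(0.00029893031109500006))
cap L [0.55063319 0.07006779 0.1       ] [0.54880519 0.06957469 0.1       ] (array([0.55208238, 0.06615034, 0.09561849]), np.float64(2.1865102655288917e-05))
135 208.9925925925926 318.68888888888887 (array([0.42739513, 0.34600202, 0.08079657]), np.float64(0.0030869454274688284))
wrist cam [ 6.54274204e-02  1.26148122e-04 -1.61570413e-01]
```

>>> move_arm([
  [[0.4,-0.2,-0.2],0.1,1],
  [[0.7,-0.5,-0.3],0.2,1],
  [[0.9,-0.8,-0.3],0.2314,1],
  [[1.0,-1.0,-0.3],0.2314,1],
], squeeze=30)

```text
clock: 0.65
tool_pos: [0.2907, -0.4604, 0.2679]
eef_rot: [-3.141, -0.001, -0.081]
contact_force: [-0.3, -0.0, 0.3]
width: 0.0877
grasp_force: 0.0
```

Run:
```python
from h import *
s=manip.sense(); print(s['joint_positions'].round(3),s['tool_pos'],s['eef_rot'])
```

```text
[ 0.874  0.22   0.023  1.817 -0.007  1.104 -0.753] [ 0.29067478 -0.46041192  0.26787464] [-3.14118392e+00 -7.33950548e-04 -8.14031457e-02]
```

```bash
cat >> h.py <<'E'
def cmd(p,yaw,q,yaw2):
    """tool-axis shift (units of 15 cm) and turn (units of pi/2) from (p,yaw) to (q,yaw2), tool pointing down"""
    d=np.array(q)-p; c,s=np.cos(yaw),np.sin(yaw)
    return np.round(np.array([c*d[0]+s*d[1],s*d[0]-c*d[1],-d[2]])/.15,4).tolist(), round(-((yaw2-yaw+np.pi)%(2*np.pi)-np.pi)/(np.pi/2),4)
E
python3 - <<'E'
from h import *
W=[(.2907,-.4604,.2679,-.081),(.40,-.32,.275,.44),(.45,-.18,.28,.96),(.45,-.03,.28,1.49),(.45,.12,.28,2.01),(.42,.24,.27,2.53),(.4255,.3455,.22,3.056)]
for a,b in zip(W,W[1:]): print(cmd(a[:3],a[3],b[:3],b[3]))
E
```

```text
([0.6505, -0.9919, -0.0473], -0.3317)
([0.6991, -0.7025, -0.0333], -0.331)
([0.8192, -0.5735, -0.0], -0.3374)
([0.9967, -0.0807, -0.0], -0.331)
([0.8091, 0.1592, 0.0667], -0.331)
([0.3738, 0.5969, 0.3333], -0.3349)
```

>>> move_arm([
  [[0.65,-0.99,-0.05],-0.33,1],
  [[0.65,-0.99,-0.05],-0.33,1],
  [[0.65,-0.99,-0.05],-0.33,1],
  [[0.65,-0.99,-0.05],-0.33,1],
])

```text
clock: 1.15
tool_pos: [0.4013, -0.3197, 0.2754]
eef_rot: [-3.141, -0.002, 0.443]
contact_force: [-1.1, 0.2, 0.1]
width: 0.088
grasp_force: 0.0
```

>>> move_arm([
  [[0.7,-0.7,-0.03],-0.33,1],
  [[0.7,-0.7,-0.03],-0.33,1],
  [[0.7,-0.7,-0.03],-0.33,1],
  [[0.7,-0.7,-0.03],-0.33,1],
])

```text
clock: 1.65
tool_pos: [0.4497, -0.1837, 0.2796]
eef_rot: [-3.141, 0.0, 0.953]
contact_force: [-0.0, -1.6, 0.7]
width: 0.088
grasp_force: 0.0
```

>>> move_arm([
  [[0.82,-0.57,0],-0.34,1],
  [[0.82,-0.57,0],-0.34,1],
  [[0.82,-0.57,0],-0.34,1],
  [[0.82,-0.57,0],-0.34,1],
])

```text
clock: 2.15
tool_pos: [0.4512, -0.0352, 0.2796]
eef_rot: [-3.142, 0.0, 1.483]
contact_force: [-0.2, -0.5, 0.3]
width: 0.0875
grasp_force: 0.0
```

>>> move_arm([
  [[1.0,-0.08,0],-0.33,1],
  [[1.0,-0.08,0],-0.33,1],
  [[1.0,-0.08,0],-0.33,1],
  [[1.0,-0.08,0],-0.33,1],
])

```text
clock: 2.65
tool_pos: [0.4527, 0.1148, 0.2794]
eef_rot: [-3.141, -0.0, 1.999]
contact_force: [-0.2, -0.8, -0.1]
width: 0.0874
grasp_force: 0.0
```

>>> move_arm([
  [[0.81,0.16,0.07],-0.33,1],
  [[0.81,0.16,0.07],-0.33,1],
  [[0.81,0.16,0.07],-0.33,1],
  [[0.81,0.16,0.07],-0.33,1],
])

```text
clock: 3.15
tool_pos: [0.4241, 0.2333, 0.2686]
eef_rot: [-3.14, 0.0, 2.513]
contact_force: [-0.7, -0.5, 0.5]
width: 0.0877
grasp_force: 0.0
```

>>> move_arm([
  [[0.37,0.6,0.33],-0.33,1],
  [[0.37,0.6,0.33],-0.33,1],
  [[0.37,0.6,0.33],-0.33,1],
  [[0.37,0.6,0.33],-0.33,1],
])

```text
clock: 3.65
tool_pos: [0.4314, 0.3393, 0.2186]
eef_rot: [-3.14, -0.001, 3.031]
contact_force: [-0.1, -0.1, -0.3]
width: 0.0879
grasp_force: 0.0
```

Run:
```python
from h import *
s=manip.sense(); c=cams.capture('wrist'); print(s['tool_pos'],s['eef_rot'],s['joint_positions'][6])
h,S,v=cv2.split(cv2.cvtColor(c['color'],cv2.COLOR_RGB2HSV))
n,l,st,ce=cv2.connectedComponentsWithStats(((h>100)&(h<130)&(S>110)&(v>30)).astype(np.uint8))
for i in range(1,n):
    if st[i,4]>100: print(st[i],ce[i],onz(c,ce[i],.085))
save(c,'w1',None,1.4)
```

```text
[0.43137746 0.33927995 0.21862423] [-3.13959910e+00 -8.86866453e-04  3.03125370e+00] 0.36079191178334885
[268 178  34  37 976] [284.23770492 196.37192623] [0.42618259 0.34507981 0.085     ]
```

View pics/w1.png

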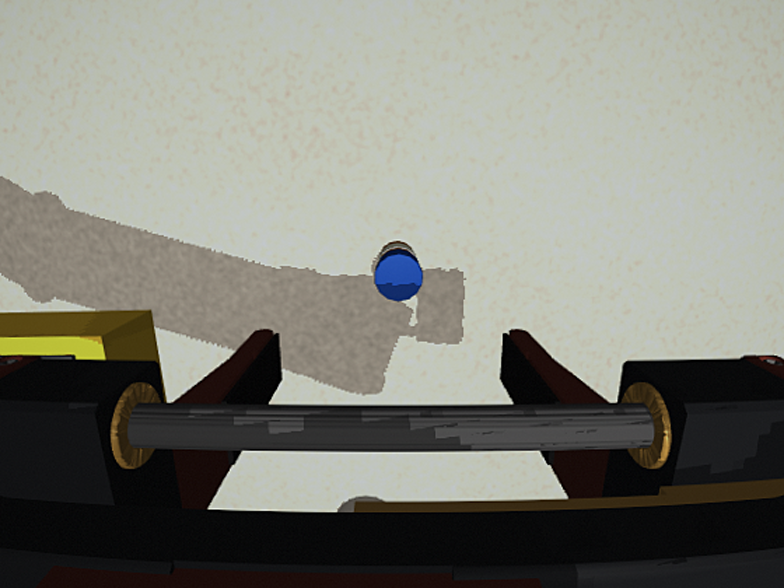

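The wrist view shows the blue cap at (398,275), pixel (284,196) unscaled, between the open fingers. It agrees with the fixed cameras at (0.426, 0.345).

Run:
```python
from h import *
s=manip.sense(); p=s['tool_pos']; y=s['eef_rot'][2]
print(cmd(p,y,(.426,.345,.12),3.056)); print(cmd(p,y,(.426,.345,.065),3.056))
```

```text
([0.0401, 0.0339, 0.6606], np.float64(-0.0163))
([0.0401, 0.0339, 1.0273], np.float64(-0.0163))
```

>>> move_arm([
  [[0.04,0.034,0.3],-0.016,1],
  [[0.04,0.034,0.66],-0.016,1],
  [[0.04,0.034,0.85],-0.016,1],
  [[0.04,0.034,1.0],-0.016,1],
  [[0.04,0.034,1.0],-0.016,1],
])

```text
clock: 4.32
tool_pos: [0.4246, 0.3459, 0.0688]
eef_rot: [-3.14, -0.001, 3.062]
contact_force: [0.3, 0.5, 0.4]
width: 0.0881
grasp_force: 0.0
```

>>> move_arm([
  [[0,0,0.025],0,-0.5],
  [[0,0,0.025],0,-0.5],
  [[0,0,0.025],0,-0.5],
  [[0,0,0.025],0,-0.5],
], squeeze=20)

```text
clock: 4.82
tool_pos: [0.4245, 0.3476, 0.0663]
eef_rot: [3.141, 0.001, 3.066]
contact_force: [-0.6, -0.0, -0.1]
width: 0.0517
grasp_force: 0.0
```

>>> move_arm([
  [[0,0,0.01],0,-0.5],
  [[0,0,0.01],0,-0.5],
  [[0,0,0.01],0,-0.5],
])

```text
clock: 5.2
tool_pos: [0.4242, 0.3473, 0.0642]
eef_rot: [-3.141, -0.0, 3.066]
contact_force: [-0.4, 0.0, -0.2]
width: 0.0338
grasp_force: 19.9
```

>>> move_arm([
  [[0,0,0],0,-0.5],
  [[0,0,-0.05],0,-0.5],
  [[0,0,-0.2],0,-0.5],
])

```text
clock: 5.58
tool_pos: [0.4237, 0.347, 0.0947]
eef_rot: [-3.14, -0.002, 3.067]
contact_force: [0.3, 0.0, -0.2]
width: 0.0335
grasp_force: 19.9
```

Run:
```python
from h import *
s=manip.sense(); p=s['tool_pos']; y=s['eef_rot'][2]
W=[(*p,y),(.43,.33,.22,3.056),(.485,.185,.23,3.056),(.5438,.05,.23,3.056),(.5438,.0134,.22,3.056)]
for a,b in zip(W,W[1:]): print(cmd(a[:3],a[3],b[:3],b[3]))
```

```text
([-0.0505, -0.1097, -0.8353], np.float64(0.0067))
([-0.448, -0.9318, -0.0667], -0.0)
([-0.4675, -0.8632, -0.0], -0.0)
([-0.0209, -0.2431, 0.0667], -0.0)
```

>>> move_arm([
  [[0,0,-0.4],0,-0.5],
  [[-0.05,-0.11,-0.83],0.006,-0.5],
  [[-0.05,-0.11,-0.83],0.006,-0.5],
])

```text
clock: 5.95
tool_pos: [0.4327, 0.3319, 0.2247]
eef_rot: [3.136, 0.007, 3.055]
contact_force: [1.5, -0.2, -1.3]
width: 0.0339
grasp_force: 19.9
```

>>> move_arm([
  [[-0.15,-0.31,-0.07],0,-0.5],
  [[-0.3,-0.62,-0.07],0,-0.5],
  [[-0.45,-0.93,-0.07],0,-0.5],
  [[-0.45,-0.93,-0.07],0,-0.5],
])

```text
clock: 6.45
tool_pos: [0.4872, 0.1809, 0.2288]
eef_rot: [-3.139, -0.001, 3.049]
contact_force: [0.5, 0.9, -1.7]
width: 0.0333
grasp_force: 19.9
```

>>> move_arm([
  [[-0.15,-0.29,0],0,-0.5],
  [[-0.3,-0.58,0],0,-0.5],
  [[-0.47,-0.86,0],0,-0.5],
  [[-0.48,-1.0,0.03],0,-0.5],
  [[-0.48,-1.0,0.03],0,-0.5],
])

```text
clock: 7.08
tool_pos: [0.5441, 0.0298, 0.2242]
eef_rot: [-3.141, -0.002, 3.056]
contact_force: [0.4, 0.3, -1.9]
width: 0.0337
grasp_force: 19.9
```

Run:
```python
from h import *
import pickle
s=manip.sense(); c=cams.capture('wrist'); print(s['tool_pos'],s['eef_rot'],s['joint_positions'])
pickle.dump((s,c),open('w2.pkl','wb'))
save(c,'w2',None,1.4)
```

```text
[0.54408283 0.02981957 0.22423382] [-3.14148134e+00 -1.77831656e-03  3.05555255e+00] [ 0.50022993  0.37672331 -0.83475074  1.82242832  0.31324349  1.08227026
  1.03516792]
```

View pics/w2.png

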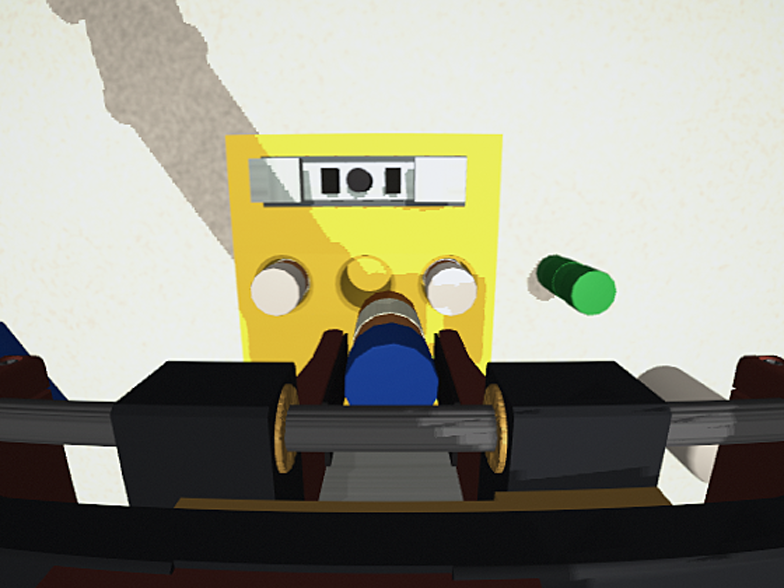

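The wrist view shows the held vial with its cap at (391,366), the empty hole at (366,281) and the white caps at (277,288) and (450,288). The bracket, with its rests and plunger, is near (360,180).

Run:
```python
from h import *
import pickle
s,c=pickle.load(open('w2.pkl','rb')); p=s['tool_pos']
h,S,v=cv2.split(cv2.cvtColor(c['color'],cv2.COLOR_RGB2HSV))
for nm,m,z in(('blue',(h>100)&(h<130)&(S>110),p[2]+.021),('white',(S<45)&(v>140),.1)):
    m=m.astype(np.uint8).copy()
    if nm=='white': m[:150]=0;m[250:]=0
    n,l,st,ce=cv2.connectedComponentsWithStats(m)
    for i in range(1,n):
        if 300<st[i,4]<6000 and st[i,0]>100 and st[i,0]<330:
            pts=np.argwhere(l==i)[:,::-1].astype(np.float32); (x,y),r=cv2.minEnclosingCircle(pts); print(nm,st[i],ce[i].round(1),(round(x,1),round(y,1),round(r,1)),onz(c,(x,y),z).round(4),onz(c,ce[i],z).round(4))
print('hole',onz(c,(366/1.4,281/1.4),.075)); print('capL,R by eye',onz(c,(450/1.4,289/1.4),.1),onz(c,(277/1.4,289/1.4),.1))
print('corners', [onz(c,q,.075).round(4).tolist() for q in((226/1.4,135/1.4),(502/1.4,135/1.4))])
# cap top ellipse: left/right extremes 345..438, 
print('captop',onz(c,(391.5/1.4,368/1.4),p[2]+.021),p)
# distances: block front edge & guide foot
```

```text
blue [ 246  231   68   59 3335] [278.8 263.3] (279.2, 267.3, 36.8) [0.5426 0.0302 0.2452] [0.5405 0.0302 0.2452]
white [179 191  35  35 912] [196.3 208. ] (196.2, 208.1, 17.6) [ 0.5408 -0.0481  0.1   ] [ 0.5407 -0.0479  0.1   ]
white [305 191  35  34 931] [322.4 207.7] (322.2, 207.5, 17.6) [0.5504 0.0705 0.1   ] [0.5507 0.0707 0.1   ]
hole [0.54426292 0.01230371 0.075     ]
capL,R by eye [0.54938007 0.06979467 0.1       ] [ 0.53934084 -0.04620276  0.1       ]
corners [[0.4342, -0.0733, 0.075], [0.451, 0.1144, 0.075]]
captop [0.54028739 0.03064054 0.24523382] [0.54408283 0.02981957 0.22423382]
```

Run:
```python
from h import *
s=manip.sense(); p=s['tool_pos']
t=np.linspace(0,2*np.pi,60)
def hull(c,x,y):
    P=np.concatenate([np.c_[x+.017*np.cos(t),y+.017*np.sin(t),0*t+z] for z in(p[2]-.004,p[2]+.021)])
    return cv2.convexHull(proj(c,P).astype(np.float32))[:,0]
for n in('scene','side','wrist'):
    c=cams.capture(n); h,S,v=cv2.split(cv2.cvtColor(c['color'],cv2.COLOR_RGB2HSV))
    m=((h>100)&(h<130)&(S>100)&(v>25)).astype(np.uint8)
    k,l,st,ce=cv2.connectedComponentsWithStats(m); H=hull(c,p[0],p[1]); e=H.mean(0)
    i=min(range(1,k),key=lambda i:np.linalg.norm(ce[i]-e)+(1e3 if st[i,4]<40 else 0))
    print(n,'mask',st[i],'pred at tcp',H.min(0).round(1),H.max(0).round(1), 'px per +5mm x',(hull(c,p[0]+.005,p[1]).min(0)-H.min(0)).round(1))
    if n!='wrist':
        q=proj(c,[p])[0].astype(int); save(c,n+'h',(q[0]-40,q[1]-50,q[0]+40,q[1]+50),5)
cv2.imwrite('pics/held.png',np.hstack([cv2.imread('pics/sceneh.png'),cv2.imread('pics/sideh.png')]))
```

```text
scene mask [280 175   5  19  73] pred at tcp [269. 174.] [287.1 195.3] px per +5mm x [-2.5 -0.4]
side mask [262 169   8  15  74] pred at tcp [256.6 168.7] [270.5 185.2] px per +5mm x [-1.5 -0.8]
wrist mask [ 246  231   68   59 3333] pred at tcp [241.6 222. ] [311.1 300.4] px per +5mm x [1.1 8.6]
```

View pics/held.png

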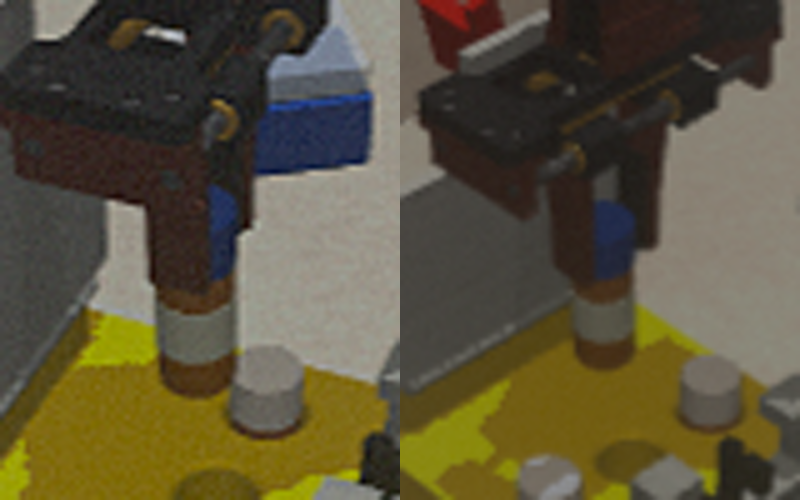

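The view shows the vial hanging upright in the fingers: scene crop (195,290), side crop (605,280). It is about 2–3 mm further along +x than the TCP. The empty hole sits below, at (215,490) in the scene crop and (632,460) in the side crop.

Run:
```python
from h import *
s=manip.sense(); p=s['tool_pos']; y=s['eef_rot'][2]; print(p,y,s['contact_force'])
print(cmd(p,y,(.5416,.0122,.150),3.056))
```

```text
[0.54452477 0.03263675 0.22527968] 3.0603749043547186 [-1.2471433   0.41549569 -1.85500801]
([0.0084, -0.1374, 0.5019], np.float64(0.0028))
```

>>> move_arm([
  [[0.008,-0.13,0.2],0,-0.5],
  [[0.008,-0.13,0.4],0,-0.5],
  [[0.008,-0.13,0.5],0,-0.5],
  [[0.008,-0.13,0.5],0,-0.5],
])

```text
clock: 7.78
tool_pos: [0.5417, 0.012, 0.1495]
eef_rot: [3.141, -0.001, 3.059]
contact_force: [-0.3, 0.5, -0.8]
width: 0.0341
grasp_force: 19.9
```

Run:
```python
from h import *
P=[]
for i in range(8):
    s=manip.sense(); P.append([*s['tool_pos'],s['eef_rot'][2],*s['contact_force']]); c=cams.capture('wrist')
P=np.array(P); print((P*1000).round(1)); print(P.mean(0).round(4)); y=P[:,3].mean(); print(cmd(P[:,:3].mean(0),y,(.5416,.0122,.12),3.056))
c=cams.capture('wrist'); save(c,'w3',(100,130,400,330),2.6)
```

```text
[[  541.7    12.    149.5  3058.8  -349.2   475.1  -787. ]
 [  542.4    12.    150.4  3058.5   390.8   394.   -733.5]
 [  542.8    11.9   150.9  3058.1   792.5    15.2 -1530.7]
 [  543.     11.7   151.1  3057.8   186.   -927.4  -802.2]
 [  543.     11.4   151.1  3057.4  -771.6   -38.2 -1050.1]
 [  542.9    11.2   151.   3057.1  -551.2   -87.1 -1400.2]
 [  542.8    11.    150.8  3056.9  -193.1   -77.9  -984.8]
 [  542.6    10.9   150.7  3056.9   257.9   280.5 -1109.4]]
[ 0.5427  0.0115  0.1507  3.0577 -0.0297  0.0043 -1.0497]
([0.0074, 0.004, 0.2046], np.float64(0.0011))
```

View pics/w3.png

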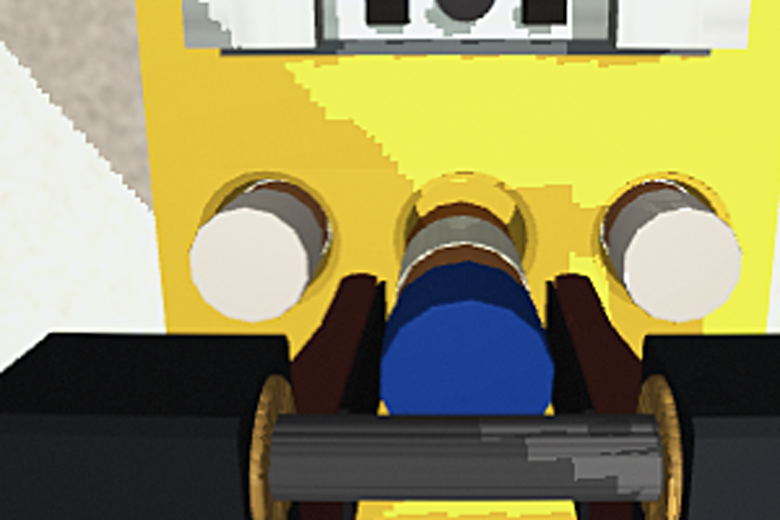

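The wrist crop shows the vial's lower edge at (462,203) inside the hole, whose near rim is at (465,172). It is centred sideways.

Run:
```python
from h import *
c=cams.capture('wrist');s=manip.sense();print(s['tool_pos'],s['eef_rot'][2])
f=lambda x,y:(100+x/2.6,130+y/2.6)
print('rim->bore x',onz(c,f(465,172),.075)+[.019,0,0],'vial',onz(c,f(462,203),s['tool_pos'][2]-.064)+[.016,0,0])
print('hole left/right',onz(c,f(399,230),.075),onz(c,f(537,235),.075)); z=s['tool_pos'][2]-.064+.03
print('vial left/right',onz(c,f(398,270),s['tool_pos'][2]-.004),onz(c,f(527,270),s['tool_pos'][2]-.004))
print(cmd(s['tool_pos'],s['eef_rot'][2],(.5427,.0125,.12),3.056))
```

```text
[0.54228798 0.01077076 0.15018563] 3.056696603746885
rim->bore x [0.54400371 0.01244643 0.075     ] vial [0.54768133 0.01100784 0.08618563]
hole left/right [ 0.54110731 -0.00894957  0.075     ] [0.54622282 0.03252854 0.075     ]
vial left/right [ 0.53084806 -0.00252605  0.14618563] [0.53319753 0.02501196 0.14618563]
([-0.0018, 0.0117, 0.2012], np.float64(0.0004))
```

>>> move_arm([
  [[0.02,0.011,0],0,-0.5],
  [[0.02,0.011,0.04],0,-0.5],
  [[0.02,0.011,0.08],0,-0.5],
  [[0.02,0.011,0.14],0,-0.5],
  [[0.02,0.011,0.14],0,-0.5],
])

```text
clock: 8.9
tool_pos: [0.539, 0.0126, 0.128]
eef_rot: [3.142, -0.001, 3.057]
contact_force: [-0.2, -0.6, -1.0]
width: 0.0339
grasp_force: 19.9
```

Run:
```python
from h import *
for i in range(4):
    s=manip.sense(); print(s['tool_pos'].round(4),s['eef_rot'].round(3),s['contact_force'].round(1),s['torque'].round(2)); c=cams.capture('wrist')
h,S,v=cv2.split(cv2.cvtColor(c['color'],cv2.COLOR_RGB2HSV))
f=cv2.resize(c['color'][170:230,230:330],None,fx=4,fy=4)
# column scan through the hole/vial
for r in range(190,236,2): print(r,c['color'][r,279].tolist(),end=' ')
```

```text
[0.539  0.0126 0.128 ] [ 3.142e+00 -1.000e-03  3.057e+00] [-0.2 -0.6 -1. ] [ 0.01 -0.37 -0.02]
[0.5391 0.0127 0.1284] [ 3.142e+00 -1.000e-03  3.057e+00] [ 0.3  0.3 -1.8] [-0.05 -0.23 -0.03]
[0.5393 0.0127 0.1287] [ 3.142 -0.     3.057] [ 0.6  0.1 -1. ] [-0.   -0.22  0.03]
[0.5393 0.0128 0.1289] [ 3.142 -0.     3.057] [ 0.4 -0.3 -0.7] [ 0.07 -0.19  0.02]
190 [239, 241, 84] 192 [239, 241, 85] 194 [239, 241, 84] 196 [239, 241, 84] 198 [239, 241, 85] 200 [239, 241, 85] 202 [239, 241, 84] 204 [239, 242, 85] 206 [237, 236, 81] 208 [241, 210, 65] 210 [73, 33, 13] 212 [90, 49, 14] 214 [132, 136, 123] 216 [112, 112, 98] 218 [115, 114, 99] 220 [115, 114, 99] 222 [116, 117, 104] 224 [75, 35, 8] 226 [93, 57, 31] 228 [95, 61, 32] 230 [49, 43, 46] 232 [8, 27, 69] 234 [11, 29, 69]
```

>>> move_arm([
  [[0,0,0.06],0,-0.5],
  [[0,0,0.12],0,-0.5],
  [[0,0,0.18],0,-0.5],
  [[0,0,0.24],0,-0.5],
  [[0,0,0.26],0,-0.5],
])

```text
clock: 9.72
tool_pos: [0.5395, 0.0126, 0.0893]
eef_rot: [-3.142, -0.0, 3.057]
contact_force: [1.5, -0.6, -0.7]
width: 0.0338
grasp_force: 19.9
```

>>> move_arm([
  [[0,0,0.01],0,-0.5],
  [[0,0,0.02],0,-0.5],
  [[0,0,0.03],0,-0.5],
  [[0,0,0.04],0,-0.5],
  [[0,0,0.045],0,-0.5],
])

```text
clock: 10.35
tool_pos: [0.5396, 0.0126, 0.0832]
eef_rot: [-3.141, 0.001, 3.057]
contact_force: [2.5, -1.3, 1.2]
width: 0.0339
grasp_force: 19.9
```

>>> move_arm([
  [[0,0,0.01],0,-0.5],
  [[0,0,0.02],0,-0.5],
  [[0,0,0.025],0,-0.5],
  [[0,0,0.025],0,-0.5],
])

```text
clock: 10.85
tool_pos: [0.5396, 0.0126, 0.0794]
eef_rot: [-3.142, 0.0, 3.057]
contact_force: [3.3, -1.4, 0.9]
width: 0.0333
grasp_force: 19.9
```

Run:
```python
from h import *
for i in range(3):
    s=manip.sense(); print(s['tool_pos'].round(4),s['eef_rot'].round(3),s['contact_force'].round(1),s['torque'].round(2)); c=cams.capture('side')
```

```text
[0.5396 0.0126 0.0794] [-3.142  0.     3.057] [ 3.3 -1.4  0.9] [-0.44 -0.9  -0.03]
[0.5395 0.0126 0.0795] [-3.142  0.     3.057] [ 2.7 -2.3  0.1] [-0.46 -0.93  0.03]
[0.5395 0.0126 0.0794] [3.142 0.    3.057] [ 2.9 -1.6 -0.4] [-0.44 -0.94 -0.01]
```

>>> move_arm([
  [[0,0,0.008],0,-0.5],
  [[0,0,0.012],0,-0.5],
  [[0,0,0.012],0,-0.5],
])

```text
clock: 11.38
tool_pos: [0.5401, 0.0127, 0.0791]
eef_rot: [-3.141, 0.002, 3.057]
contact_force: [0.3, -2.9, 14.2]
width: 0.0335
grasp_force: 20.0
```

>>> move_arm([
  [[0,0,-0.01],0,-0.1],
  [[0,0,-0.01],0,0],
  [[0,0,-0.01],0,0.05],
  [[0,0,-0.01],0,0.05],
])

```text
clock: 11.88
tool_pos: [0.5389, 0.0129, 0.0788]
eef_rot: [3.142, -0.001, 3.057]
contact_force: [0.0, 1.0, -1.1]
width: 0.0462
grasp_force: 0.0
```

>>> move_arm([
  [[0,0,-0.05],0,0.05],
  [[0,0,-0.12],0,0.05],
  [[0,0,-0.25],0,0.05],
  [[0,0,-0.5],0,0.05],
  [[0,0,-0.8],0,0.05],
])

```text
clock: 12.5
tool_pos: [0.539, 0.0128, 0.2011]
eef_rot: [3.141, -0.0, 3.057]
contact_force: [0.5, -1.2, -0.1]
width: 0.0462
grasp_force: 0.0
```

Run:
```python
from h import *
s=manip.sense(); print(s['tool_pos'],s['eef_rot'],s['joint_positions'].round(2))
for n in('side','wrist'):
    c=cams.capture(n); h,S,v=cv2.split(cv2.cvtColor(c['color'],cv2.COLOR_RGB2HSV))
    k,l,st,ce=cv2.connectedComponentsWithStats(((h>100)&(h<130)&(S>100)&(v>25)).astype(np.uint8))
    for i in range(1,k):
        if st[i,4]>40: print(n,st[i],ce[i].round(1),onz(c,ce[i],.095).round(4))
# centre of path targets
y=-.085; X=np.array([np.cos(y),np.sin(y)]);Y=np.array([-X[1],X[0]]); o=np.array([.5438,.0125])+.005*X
print('carrier',o,'hinge',o+.092*X,'keeper',o-.078*X,'pivot shut',o+(.092-.17)*X)
```

```text
[0.53895111 0.01284944 0.20112418] [ 3.14145985e+00 -3.74758455e-04  3.05722596e+00] [ 0.52  0.39 -0.83  1.86  0.33  1.03  1.05]
side [463   0  11  17 149] [468.9   8.2] [ 0.8391 -1.9811  0.095 ]
side [304 160  37  12 136] [315.8 164.5] [ 0.5881 -0.255   0.095 ]
side [265 211  11   8  72] [269.9 214.5] [0.5427 0.0091 0.095 ]
side [143 220  11   8  75] [147.8 223.5] [0.7599 0.247  0.095 ]
wrist [ 257  188   37   39 1151] [275.1 207.2] [0.543  0.0109 0.095 ]
wrist [  0 233  18  23 226] [  5.8 246. ] [ 0.5597 -0.2595  0.095 ]
wrist [ 33 275  13  11  59] [ 39.  281.1] [ 0.5993 -0.2341  0.095 ]
carrier [0.54878195 0.01207551] hinge [0.6404498  0.00426492] keeper [0.47106355 0.01869753] pivot shut [0.47106355 0.01869753]
```

Run:
```python
from h import *
import pickle
C=pickle.load(open('c0.pkl','rb'))
y=-.085; X=np.array([np.cos(y),np.sin(y),0]);Y=np.array([-X[1],X[0],0]);Z=np.array([0,0,1.])
H=np.array([.6404,.0043,.110])
def pt(th,r,w,u): # along plate r, out-of-face w, lateral u
    return H+r*(-np.cos(th)*X+np.sin(th)*Z)+w*(np.sin(th)*X+np.cos(th)*Z)+u*Y
for n in('scene','side'):
    c=C[n];h,S,v=cv2.split(cv2.cvtColor(c['color'],cv2.COLOR_RGB2HSV))
    m=(((h<6)|(h>174))&(S>140)&(v>40)).astype(np.uint8); m[170:]=0;m[:,300:]=0
    cs,_=cv2.findContours(m,cv2.RETR_EXTERNAL,cv2.CHAIN_APPROX_NONE)
    for k in cs:
        if len(k)>8: print(n,cv2.approxPolyDP(cv2.convexHull(k),1.2,True)[:,0].tolist())
    for th in(1.55,1.65):
        print(th,'handle outer',proj(c,[pt(th,148,0,0)*0+pt(th,.148,.056,0),pt(th,.192,.056,0),pt(th,.192,.012,0),pt(th,.215,.012,0),pt(th,.215,.004,.008),pt(th,.13,.004,.09),pt(th,.192,.004,.028)]).round(1).tolist())
```

```text
scene [[231, 128], [233, 137], [226, 155], [213, 151], [208, 136], [209, 133]]
1.55 handle outer [[212.3, 151.9], [209.9, 132.5], [230.0, 137.3], [229.1, 126.4], [230.9, 129.3], [213.2, 191.0], [226.7, 145.4]]
1.65 handle outer [[206.4, 153.0], [201.8, 133.5], [221.3, 136.2], [219.1, 125.2], [220.7, 127.6], [207.1, 189.7], [217.6, 143.8]]
side [[241, 127], [242, 134], [231, 140], [227, 128]]
1.55 handle outer [[229.2, 140.8], [228.5, 126.5], [239.9, 133.5], [239.7, 125.7], [239.4, 128.1], [215.4, 169.2], [233.5, 139.0]]
1.65 handle outer [[225.7, 140.6], [223.9, 125.8], [234.9, 131.2], [234.0, 123.1], [233.7, 125.2], [212.2, 167.3], [228.5, 136.3]]
```

>>> move_arm([
  [[0,0,-0.3],0,-0.3],
  [[0,0,-0.6],0,-0.3],
  [[0,0,-0.95],0,-0.3],
  [[0,0,-0.95],0,-0.3],
])

```text
clock: 13.1
tool_pos: [0.5411, 0.0137, 0.3463]
eef_rot: [3.141, 0.008, 3.057]
contact_force: [-0.6, -0.3, -0.7]
width: 0.0307
grasp_force: 0.0
```

>>> move_arm([
  [[-0.1,0,-0.1],0,-0.3],
  [[-0.4,0,-0.1],0,-0.3],
  [[-0.75,0,-0.1],0,-0.3],
  [[-0.92,0,-0.1],0,-0.3],
  [[-0.92,0,-0.1],0,-0.3],
])

```text
clock: 13.72
tool_pos: [0.6773, 0.001, 0.3545]
eef_rot: [3.141, -0.003, 3.057]
contact_force: [-0.1, 0.0, -0.4]
width: 0.0308
grasp_force: 0.0
```

```bash
cat >> h.py <<'E'
CY=-.085; CX=np.array([np.cos(CY),np.sin(CY),0]);CYv=np.array([-CX[1],CX[0],0]); HG=np.array([.6404,.0043,0])
def hs():
    s=manip.sense(); d=s['tool_pos']-HG; print('X %.4f Y %.4f Z %.4f yaw %.4f'%(d@CX,d@CYv,d[2],s['eef_rot'][2]),s['contact_force'].round(1),round(s['width'],4),s['joint_positions'].round(2),s['clock'])
E
python3 - <<'E'
from h import *
hs(); c=cams.capture('wrist'); hs()
h,S,v=cv2.split(cv2.cvtColor(c['color'],cv2.COLOR_RGB2HSV))
m=(((h<6)|(h>174))&(S>140)&(v>60)).astype(np.uint8)
n,l,st,ce=cv2.connectedComponentsWithStats(m)
for i in range(1,n):
    if st[i,4]>100: print(st[i],ce[i].round(1))
save(c,'w4',None,1.4)
E
```

```text
X 0.0370 Y -0.0002 Z 0.3545 yaw 3.0567 [-0.1  0.  -0.4] 0.0308 [ 0.42  0.51 -0.81  1.33  0.36  1.45  1.12] 13.725
X 0.0361 Y 0.0001 Z 0.3553 yaw 3.0574 [-0.2 -0.3  0.5] 0.0308 [ 0.42  0.51 -0.81  1.33  0.36  1.45  1.12] 13.775
[ 256  177   51   71 2123] [280.1 207.3]
```

View pics/w4.png

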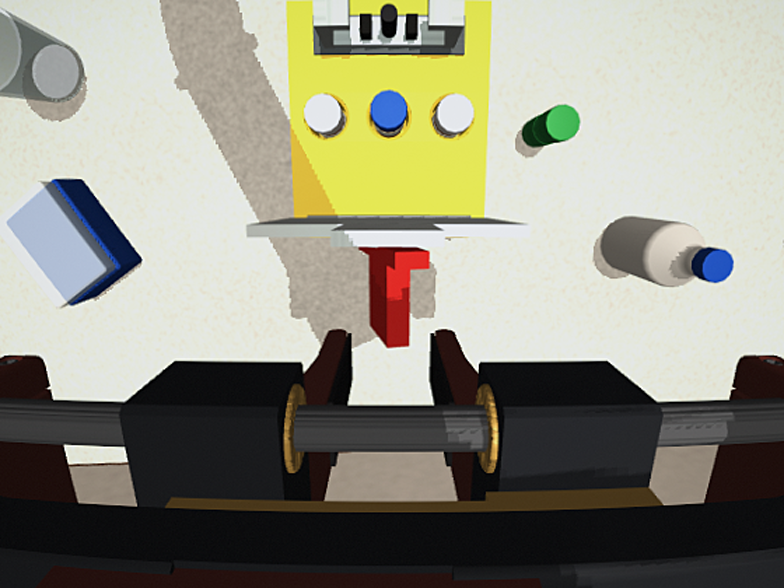

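The wrist view shows all three vials seated, with the blue cap at (388,110), the plate upright at row 228, and the red handle and bar at (395,290). The bar tip is offset to (413,258), so the bar is turned about 0.25 rad. I'll straddle it with a wider opening.

>>> move_arm([
  [[0,0,0.1],0,-0.05],
  [[0,0,0.3],0,-0.05],
  [[0,0,0.5],0,-0.05],
  [[0,0,0.555],0,-0.05],
  [[0.1,0,0.555],0,-0.05],
])

```text
clock: 14.4
tool_pos: [0.6613, 0.002, 0.2727]
eef_rot: [-3.142, -0.001, 3.057]
contact_force: [0.3, -0.1, 0.1]
width: 0.0421
grasp_force: 0.0
```

Run:
```python
from h import *
hs()
```

```text
X 0.0210 Y -0.0005 Z 0.2727 yaw 3.0566 [ 0.3 -0.1  0.1] 0.0421 [ 0.44  0.53 -0.8   1.49  0.39  1.28  1.09] 14.4
```

>>> move_arm([
  [[0.16,0,0.01],0,-0.05],
  [[0.33,0,0.045],0,-0.05],
  [[0.43,0,0.077],0,-0.05],
  [[0.53,0,0.117],0,-0.05],
  [[0.63,0,0.168],0,-0.05],
])

```text
clock: 15.02
tool_pos: [0.5678, 0.0103, 0.2493]
eef_rot: [-3.141, 0.003, 3.057]
contact_force: [1.5, -0.3, -0.3]
width: 0.0418
grasp_force: 0.7
```

Run:
```python
from h import *
hs()
c=cams.capture('side');h,S,v=cv2.split(cv2.cvtColor(c['color'],cv2.COLOR_RGB2HSV))
m=(((h<6)|(h>174))&(S>140)&(v>40)).astype(np.uint8); m[300:]=0
n,l,st,ce=cv2.connectedComponentsWithStats(m)
for i in range(1,n):
    if st[i,4]>20: print(st[i],ce[i].round(1))
```

```text
X -0.0728 Y -0.0002 Z 0.2493 yaw 3.0567 [ 1.5 -0.3 -0.3] 0.0418 [ 0.54  0.39 -0.85  1.75  0.33  1.15  1.07] 15.025
[258 147  15  15  96] [264.3 155. ]
```

>>> move_arm([
  [[0.13,0,0.093],0,-0.05],
  [[0.245,0,0.204],0,-0.05],
  [[0.342,0,0.332],0,-0.05],
  [[0.41,0,0.453],0,-0.05],
  [[0.45,0,0.55],0,-0.05],
])

```text
clock: 15.7
tool_pos: [0.5003, 0.0161, 0.1658]
eef_rot: [-3.141, 0.001, 3.057]
contact_force: [-0.8, 1.1, 1.3]
width: 0.0419
grasp_force: 0.4
```

Run:
```python
from h import *
hs(); c=cams.capture('wrist'); hs(); save(c,'w5',None,1.4)
```

```text
X -0.1406 Y -0.0001 Z 0.1658 yaw 3.0571 [-0.8  1.1  1.3] 0.0419 [ 0.55  0.38 -0.85  1.98  0.35  0.93  1.  ] 15.7
X -0.1422 Y -0.0005 Z 0.1640 yaw 3.0572 [-1.2 -0.7 -1.8] 0.0419 [ 0.55  0.38 -0.85  1.98  0.35  0.93  1.  ] 15.75
```

View pics/w5.png

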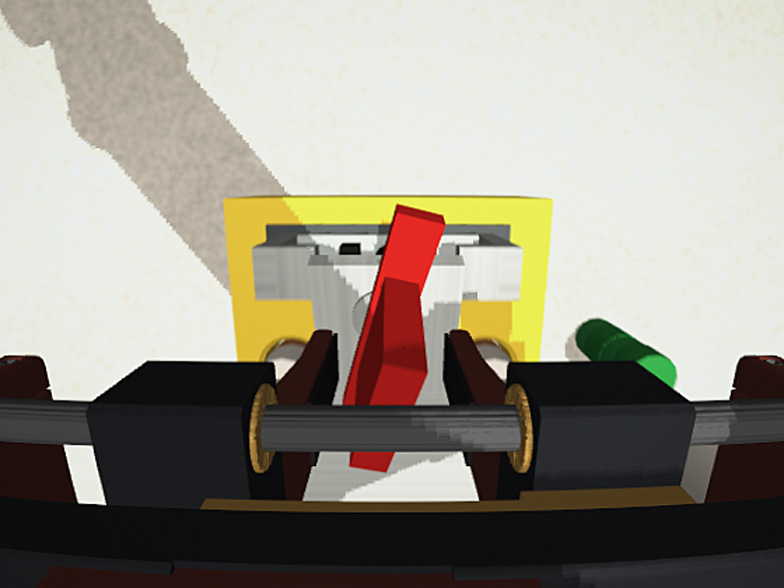

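The wrist view shows the plate nearly closed. The bar's tip is at (420,214) and its other end at (369,468), so it is turned clockwise. The handle is at (405,340), between the open fingers.

Run:
```python
from h import *
c=cams.capture('wrist'); hs()
def inplane(px,th,w):
    o,d=ray(c,px); H=HG+[0,0,.110]; a=-np.cos(th)*CX+np.sin(th)*np.array([0,0,1]); n=np.sin(th)*CX+np.cos(th)*np.array([0,0,1])
    t=((H+w*n-o)@n)/(d@n); q=o+t*d-H; return np.array([q@a,q@CYv])
h,S,v=cv2.split(cv2.cvtColor(c['color'],cv2.COLOR_RGB2HSV))
m=(((h<6)|(h>174))&(S>140)&(v>60)).astype(np.uint8); n,l,st,ce=cv2.connectedComponentsWithStats(m)
for i in range(1,n):
    if st[i,4]>100: print(st[i],ce[i].round(1))
for th in(.28,.33,.38):
    A=inplane((420/1.4,214/1.4),th,.012);B=inplane((369/1.4,469/1.4),th,.012); d=A-B
    print(th,A.round(4),B.round(4),'len',np.linalg.norm(d).round(4),'mid',((A+B)/2).round(4),'ang',np.arctan2(d[1],d[0]).round(3))
    print('handle top near end',inplane((404/1.4,283/1.4),th,.056),inplane((428/1.4,372/1.4),th,.056),inplane((386/1.4,360/1.4),th,.056))
```

```text
X -0.1416 Y -0.0005 Z 0.1648 yaw 3.0573 [-0.3 -0.4  1. ] 0.0414 [ 0.55  0.38 -0.85  1.98  0.35  0.94  1.  ] 15.8
[ 246  147   72  143 5870] [283.5 225.8]
[250 323  32  14 349] [265.5 328.4]
0.28 [0.2097 0.0093] [ 0.0827 -0.0106] len 0.1286 mid [ 0.1462 -0.0006] ang 0.156
handle top near end [0.20758936 0.00287679] [0.17961182 0.00998631] [ 0.18382229 -0.00162617]
0.33 [0.2144 0.0086] [ 0.0891 -0.0103] len 0.1267 mid [ 0.1517 -0.0009] ang 0.149
handle top near end [0.21645242 0.00249321] [0.19055158 0.00893566] [ 0.19450074 -0.0015094 ]
0.38 [0.2197 0.0078] [ 0.0966 -0.0099] len 0.1244 mid [ 0.1582 -0.0011] ang 0.143
handle top near end [0.22634041 0.00208035] [0.20291701 0.00776599] [ 0.20653901 -0.00138008]
```

Run:
```python
from h import *
c=cams.capture('wrist'); hs()
def inplane(px,th,w):
    o,d=ray(c,px); H=HG+[0,0,.110]; a=-np.cos(th)*CX+np.sin(th)*np.array([0,0,1]); n=np.sin(th)*CX+np.cos(th)*np.array([0,0,1])
    t=((H+w*n-o)@n)/(d@n); q=o+t*d-H; return np.array([q@a,q@CYv])
for th in(.25,.3,.35):
    A=inplane((407/1.4,366/1.4),th,.056);B=inplane((369/1.4,468/1.4),th,.056); d=A-B
    print(th,A.round(4),B.round(4),'len',np.linalg.norm(d).round(4),'mid',((A+B)/2).round(4),'ang',np.arctan2(d[1],d[0]).round(3))
    T=inplane((420/1.4,214/1.4),th,.012);print('tip',T,'ang from pivot',np.arctan2(T[1],T[0]-.17), 'tip edge',[inplane((x/1.4,y/1.4),th,.012).round(4).tolist() for x,y in((397,207),(444,221))])
```

```text
X -0.1406 Y -0.0002 Z 0.1656 yaw 3.0571 [0.7 0.4 0.5] 0.0421 [ 0.55  0.38 -0.85  1.98  0.35  0.94  1.  ] 15.85
0.25 [0.1747 0.0045] [ 0.1309 -0.0077] len 0.0454 mid [ 0.1528 -0.0016] ang 0.271
tip [0.20658386 0.0098561 ] ang from pivot 0.2631629276903008 tip edge [[0.2091, 0.0019], [0.2041, 0.0183]]
0.3 [0.1848 0.004 ] [ 0.1423 -0.0072] len 0.0439 mid [ 0.1635 -0.0016] ang 0.258
tip [0.21079937 0.00911551] ang from pivot 0.2198128315494842 tip edge [[0.2131, 0.0017], [0.2084, 0.017]]
0.35 [0.196  0.0035] [ 0.1554 -0.0066] len 0.0419 mid [ 0.1757 -0.0016] ang 0.245
tip [0.21570213 0.00834443] ang from pivot 0.18059378713837934 tip edge [[0.2179, 0.0015], [0.2135, 0.0156]]
```

>>> move_arm([
  [[0.01,0,0.04],0,-0.05],
  [[0.02,0,0.077],0,-0.05],
  [[0.02,0,0.077],0,-0.05],
  [[0.02,0,0.077],0,-0.05],
])

```text
clock: 16.35
tool_pos: [0.4975, 0.0163, 0.1541]
eef_rot: [-3.142, -0.0, 3.057]
contact_force: [-0.4, 0.1, 0.2]
width: 0.0414
grasp_force: 0.0
```

>>> move_arm([
  [[0,0,-0.08],0,-0.05],
  [[0.04,0,-0.123],0.08,-0.05],
  [[0.072,0,-0.123],0.16,-0.05],
  [[0.072,0,-0.123],0.16,-0.05],
  [[0.072,0,-0.123],0.16,-0.05],
])

```text
clock: 16.98
tool_pos: [0.4871, 0.0172, 0.173]
eef_rot: [3.141, 0.001, 2.808]
contact_force: [0.2, -0.4, 0.4]
width: 0.0416
grasp_force: 0.0
```

Run:
```python
from h import *
c=cams.capture('wrist'); hs()
h,S,v=cv2.split(cv2.cvtColor(c['color'],cv2.COLOR_RGB2HSV))
m=(((h<6)|(h>174))&(S>140)&(v>60)).astype(np.uint8); n,l,st,ce=cv2.connectedComponentsWithStats(m)
for i in range(1,n):
    if st[i,4]>100: print(st[i],ce[i].round(1))
# handle near-end top / far edge columns: row-wise extents of red
for r in range(150,345,12):
    x=np.nonzero(m[r])[0]
    if len(x): print(r,x.min(),x.max(),end=' | ')
```

```text
X -0.1539 Y -0.0002 Z 0.1728 yaw 2.8074 [-0.   0.1  0.6] 0.0418 [ 0.53  0.33 -0.81  2.    0.3   0.93  0.79] 17.025
[ 259  161   34  129 3822] [274.7 225.9]
162 260 287 | 174 259 288 | 186 259 289 | 198 259 287 | 210 260 287 | 222 260 287 | 234 260 289 | 246 261 290 | 258 261 292 | 270 261 291 | 282 261 291 |
```

>>> move_arm([
  [[0,0,0],0,-0.9],
  [[0,0,0],0,-0.9],
  [[0,0,0],0,-0.9],
  [[0,0,0],0,-0.9],
  [[0,0,0],0,-0.9],
], squeeze=45)

```text
clock: 17.65
tool_pos: [0.486, 0.0156, 0.1722]
eef_rot: [-3.139, -0.001, 2.805]
contact_force: [-0.4, -5.8, -0.9]
width: 0.0124
grasp_force: 44.5
```

Run:
```python
from h import *
hs(); s=manip.sense(); print(s['grasp_force'])
w=.044
for th in(.25,.2,.15,.1,.05,0): print(th,-.17*np.cos(th)+w*np.sin(th), .110+.17*np.sin(th)+w*np.cos(th)-.0187)
```

```text
X -0.1548 Y -0.0018 Z 0.1722 yaw 2.8052 [-0.4 -5.8 -0.9] 0.0124 [ 0.53  0.33 -0.81  2.01  0.3   0.93  0.79] 17.65
44.458410143852234
0.25 -0.1538293374836106 0.17599081962853727
0.2 -0.1578698676780284 0.16819671566017505
0.15 -0.16151580542028882 0.16021040994969774
0.1 -0.16475803776480397 0.15205186410219393
0.05 -0.16758846081923445 0.14374147023339384
0 -0.17 0.1353
```

>>> move_arm([
  [[0,-0.01,0],0,-0.9],
  [[0.023,-0.016,0.052],0,-0.9],
  [[0.045,-0.022,0.105],0,-0.9],
  [[0.045,-0.022,0.105],0,-0.9],
  [[0.045,-0.022,0.105],0,-0.9],
])

```text
clock: 18.27
tool_pos: [0.4792, 0.0161, 0.1567]
eef_rot: [-3.141, -0.0, 2.805]
contact_force: [1.0, -4.4, -0.3]
width: 0.012
grasp_force: 45.0
```

>>> move_arm([
  [[0.009,-0.008,0.013],0,-0.9],
  [[0.009,-0.01,0.027],0,-0.9],
  [[0.009,-0.01,0.027],0,-0.9],
  [[0.009,-0.01,0.027],0,-0.9],
])

```text
clock: 18.77
tool_pos: [0.4781, 0.0161, 0.1532]
eef_rot: [3.14, 0.001, 2.806]
contact_force: [1.5, -1.8, 4.6]
width: 0.0119
grasp_force: 45.0
```

>>> move_arm([
  [[0.009,-0.002,0.013],0,-0.9],
  [[0.009,-0.002,0.027],0,-0.9],
  [[0.009,-0.002,0.027],0,-0.9],
  [[0.009,-0.002,0.027],0,-0.9],
])

```text
clock: 19.27
tool_pos: [0.4767, 0.0163, 0.1492]
eef_rot: [3.14, 0.001, 2.806]
contact_force: [0.2, -1.3, 6.3]
width: 0.012
grasp_force: 45.0
```

>>> move_arm([
  [[0.008,-0.002,0.02],0,-0.9],
  [[0.016,-0.004,0.04],0,-0.9],
  [[0.016,-0.004,0.04],0,-0.9],
  [[0.016,-0.004,0.04],0,-0.9],
])

```text
clock: 19.77
tool_pos: [0.4749, 0.0166, 0.1435]
eef_rot: [3.14, 0.002, 2.806]
contact_force: [1.3, -1.2, 7.9]
width: 0.0117
grasp_force: 45.0
```

>>> move_arm([
  [[0.007,-0.002,0.02],0,-0.9],
  [[0.012,-0.003,0.033],0,-0.9],
  [[0.012,-0.003,0.033],0,-0.9],
  [[0.012,-0.003,0.033],0,-0.9],
])

```text
clock: 20.27
tool_pos: [0.4737, 0.0168, 0.139]
eef_rot: [3.139, 0.003, 2.805]
contact_force: [0.9, -1.9, 10.1]
width: 0.0118
grasp_force: 45.0
```

Now smaller steps, watching for the sharp rise in force.

>>> move_arm([
  [[0.003,-0.001,0.01],0,-0.9],
  [[0.005,-0.001,0.02],0,-0.9],
  [[0.005,-0.001,0.02],0,-0.9],
])

```text
clock: 20.65
tool_pos: [0.4731, 0.017, 0.1362]
eef_rot: [3.139, 0.004, 2.805]
contact_force: [0.5, -2.8, 12.7]
width: 0.0118
grasp_force: 45.0
```

>>> move_arm([
  [[0.002,0,0.007],0,-0.9],
  [[0.003,-0.001,0.013],0,-0.9],
  [[0.003,-0.001,0.013],0,-0.9],
])

```text
clock: 21.02
tool_pos: [0.4727, 0.0171, 0.1345]
eef_rot: [3.139, 0.004, 2.805]
contact_force: [-0.2, -2.4, 14.2]
width: 0.0116
grasp_force: 45.0
```

>>> move_arm([
  [[0.001,0,0.005],0,-0.9],
  [[0.002,0,0.01],0,-0.9],
  [[0.002,0,0.01],0,-0.9],
])

```text
clock: 21.4
tool_pos: [0.4724, 0.0172, 0.133]
eef_rot: [3.139, 0.004, 2.805]
contact_force: [-0.4, -2.9, 14.5]
width: 0.0118
grasp_force: 45.0
```

Run:
```python
from h import *
for i in range(5): hs(); cams.capture('side')
```

```text
X -0.1684 Y -0.0015 Z 0.1330 yaw 2.8051 [-0.4 -2.9 14.5] 0.0118 [ 0.5   0.36 -0.79  2.07  0.35  0.83  0.74] 21.4
X -0.1685 Y -0.0014 Z 0.1330 yaw 2.8051 [-1.4 -1.3 15.1] 0.0119 [ 0.5   0.36 -0.79  2.07  0.35  0.83  0.74] 21.45
X -0.1684 Y -0.0014 Z 0.1330 yaw 2.8051 [-0.9 -3.3 15.6] 0.0119 [ 0.5   0.36 -0.79  2.07  0.35  0.83  0.74] 21.5
X -0.1685 Y -0.0014 Z 0.1330 yaw 2.8051 [-0.3 -3.3 14.4] 0.0119 [ 0.5   0.36 -0.79  2.07  0.35  0.83  0.74] 21.55
X -0.1684 Y -0.0014 Z 0.1330 yaw 2.8050 [-1.2 -2.7 14.7] 0.0119 [ 0.5   0.36 -0.79  2.07  0.35  0.83  0.74] 21.6
```

>>> move_arm([
  [[0.001,0,0.005],0,-0.9],
  [[0.002,0,0.01],0,-0.9],
  [[0.002,0,0.01],0,-0.9],
])

```text
clock: 22.02
tool_pos: [0.4722, 0.0172, 0.1317]
eef_rot: [3.139, 0.004, 2.805]
contact_force: [-0.9, -3.6, 17.4]
width: 0.0119
grasp_force: 45.0
```

Run:
```python
from h import *
F=[]
for i in range(5): F.append([*manip.sense()['contact_force'],*manip.sense()['tool_pos']]); cams.capture('side')
print(np.mean(F,0).round(4))
```

```text
[-1.2516 -2.8628 16.8963  0.4722  0.0172  0.1317]
```

>>> move_arm([
  [[0,0,0.004],0,-0.9],
  [[0,0,0.008],0,-0.9],
  [[0,0,0.008],0,-0.9],
])

```text
clock: 22.65
tool_pos: [0.4723, 0.0172, 0.1315]
eef_rot: [3.14, 0.004, 2.805]
contact_force: [-6.4, -3.3, 30.3]
width: 0.0116
grasp_force: 45.0
```

Run:
```python
from h import *
F=[]
for i in range(5): F.append([*manip.sense()['contact_force'],*manip.sense()['tool_pos']]); cams.capture('side')
print(np.mean(F,0).round(4))
```

```text
[-6.5385e+00 -3.8065e+00  3.0315e+01  4.7220e-01  1.7300e-02  1.3150e-01]
```

Landed: the force rose by 13 N with no travel. I'll ease off slightly and turn clockwise.

>>> move_arm([
  [[0,0,-0.005],0,-0.9],
  [[0,0,-0.005],0.08,-0.9],
  [[0,0,-0.005],0.16,-0.9],
  [[0,0,-0.005],0.24,-0.9],
  [[0,0,-0.005],0.24,-0.9],
])

```text
clock: 23.52
tool_pos: [0.4724, 0.0177, 0.1316]
eef_rot: [3.137, 0.003, 2.427]
contact_force: [-1.5, -1.5, 20.5]
width: 0.0119
grasp_force: 45.0
```

Run:
```python
from h import *
hs(); cams.capture('side'); hs(); s=manip.sense(); print(s['torque'])
```

```text
X -0.1686 Y -0.0009 Z 0.1316 yaw 2.4269 [-1.5 -1.5 20.5] 0.0119 [ 0.43  0.34 -0.71  2.08  0.31  0.81  0.4 ] 23.525
X -0.1685 Y -0.0010 Z 0.1316 yaw 2.4278 [-2.2 -1.4 19.8] 0.0118 [ 0.43  0.34 -0.71  2.08  0.31  0.81  0.4 ] 23.575
[-1.15714779  0.00231711 -0.03290347]
```

>>> move_arm([
  [[0,0,0],0.08,-0.9],
  [[0,0,0],0.16,-0.9],
  [[0,0,0],0.24,-0.9],
  [[0,0,0],0.32,-0.9],
  [[0,0,0],0.32,-0.9],
])

```text
clock: 24.2
tool_pos: [0.4728, 0.0182, 0.1315]
eef_rot: [3.135, -0.0, 1.925]
contact_force: [0.4, 0.1, 17.0]
width: 0.0115
grasp_force: 45.0
```

Run:
```python
from h import *
hs(); s=manip.sense(); print(s['torque'])
```

```text
X -0.1682 Y -0.0004 Z 0.1315 yaw 1.9245 [ 0.4  0.1 17. ] 0.0115 [ 0.35  0.32 -0.6   2.08  0.25  0.8  -0.05] 24.2
[-0.87230411 -0.15149933 -0.00482479]
```

>>> move_arm([
  [[0,0,0.002],0.07,-0.9],
  [[0,0,0.002],0.14,-0.9],
  [[0,0,0.002],0.21,-0.9],
  [[0,0,0.002],0.28,-0.9],
  [[0,0,0.002],0.28,-0.9],
])

```text
clock: 24.82
tool_pos: [0.4735, 0.0183, 0.1315]
eef_rot: [3.135, -0.003, 1.485]
contact_force: [2.1, 0.1, 17.3]
width: 0.0122
grasp_force: 45.0
```

Run:
```python
from h import *
hs(); s=manip.sense(); print(s['torque'])
```

```text
X -0.1675 Y -0.0002 Z 0.1315 yaw 1.4851 [ 2.1  0.1 17.3] 0.0122 [ 0.27  0.31 -0.51  2.09  0.21  0.79 -0.46] 24.825
[-0.72622765 -0.19589624 -0.02566427]
```

>>> move_arm([
  [[0,0,0],0.02,-0.9],
  [[0,0,0],0.04,-0.9],
  [[0,0,0],0.04,-0.9],
])

```text
clock: 25.2
tool_pos: [0.4736, 0.0185, 0.1315]
eef_rot: [3.134, -0.003, 1.426]
contact_force: [2.2, -0.6, 16.5]
width: 0.0123
grasp_force: 46.1
```

Run:
```python
from h import *
hs(); s=manip.sense(); print(s['torque'])
```

```text
X -0.1674 Y -0.0000 Z 0.1315 yaw 1.4262 [ 2.2 -0.6 16.5] 0.0123 [ 0.26  0.31 -0.5   2.09  0.21  0.78 -0.51] 25.2
[-0.61895069 -0.34647629  0.99236796]
```

The stop is reached. Now I'll ease off and release gently.

>>> move_arm([
  [[0,0,0],-0.025,-0.9],
  [[0,0,-0.006],-0.025,-0.9],
  [[0,0,-0.012],-0.025,-0.9],
  [[0,0,-0.012],-0.025,-0.9],
])

```text
clock: 25.7
tool_pos: [0.4735, 0.0183, 0.1324]
eef_rot: [3.135, -0.004, 1.464]
contact_force: [7.1, 1.1, 7.1]
width: 0.0118
grasp_force: 45.1
```

>>> move_arm([
  [[0,0,0],0,-0.6],
  [[0,0,0],0,-0.5],
  [[0,0,0],0,-0.35],
  [[0,0,0],0,-0.35],
])

```text
clock: 26.2
tool_pos: [0.4689, 0.0161, 0.1303]
eef_rot: [-3.14, 0.0, 1.462]
contact_force: [0.4, -0.7, -0.6]
width: 0.0286
grasp_force: 0.0
```

Run:
```python
from h import *
hs(); s=manip.sense(); print(s['torque'],s['grasp_force'])
```

```text
X -0.1718 Y -0.0028 Z 0.1303 yaw 1.4623 [ 0.4 -0.7 -0.6] 0.0286 [ 0.27  0.31 -0.51  2.09  0.21  0.79 -0.47] 26.2
[-0.09190628 -0.06749165 -0.01645044] 0.0
```

>>> move_arm([
  [[0,0,-0.1],0,-0.35],
  [[0,0,-0.3],0,-0.35],
  [[0,0,-0.6],0,-0.35],
  [[0,0,-0.9],0,-0.35],
  [[0,0,-0.9],0,-0.35],
])

```text
clock: 26.82
tool_pos: [0.4721, 0.0167, 0.2701]
eef_rot: [3.134, -0.001, 1.462]
contact_force: [-0.1, -0.4, -1.1]
width: 0.0287
grasp_force: 0.0
```

Run:
```python
from h import *
hs()
c=cams.capture('wrist')
for nm in('wrist','side','scene'):
    c=cams.capture(nm); h,S,v=cv2.split(cv2.cvtColor(c['color'],cv2.COLOR_RGB2HSV))
    m=(((h<6)|(h>174))&(S>140)&(v>40)).astype(np.uint8)
    if nm!='wrist': m[:150]=0; m[:,400:]=0
    n,l,st,ce=cv2.connectedComponentsWithStats(m)
    pr=proj(c,[HG+[0,0,.122]-.17*CX+u*CYv for u in(-.045,0,.045)]+[HG+[0,0,.166]-.17*CX+u*CYv for u in(-.022,.022)]).round(1).tolist()
    print(nm,'pred bar ends,pivot,handle top ends',pr)
    for i in range(1,n):
        if st[i,4]>15:
            q=cv2.minAreaRect(np.argwhere(l==i)[:,::-1].astype(np.float32)); print(st[i],ce[i].round(1),q)
```

```text
X -0.1688 Y -0.0019 Z 0.2701 yaw 1.4623 [-0.1 -0.4 -1.1] 0.0287 [ 0.33  0.13 -0.54  1.94  0.08  1.09 -0.35] 26.825
wrist pred bar ends,pivot,handle top ends [[278.9, 240.3], [277.8, 197.8], [276.7, 152.3], [278.5, 232.1], [277.3, 182.7]]
[ 272  170   18   66 1012] [280.7 202. ] ((280.61370849609375, 202.4112548828125), (65.14179229736328, 16.016267776489258), 88.8982925415039)
[  1 254  16   4  40] [  8.9 255.4] ((8.5, 255.5), (15.0, 3.0), 0.0)
[542 254  17   5  35] [549.6 255.7] ((550.045654296875, 255.86038208007812), (16.173080444335938, 3.1348702907562256), 4.085616588592529)
side pred bar ends,pivot,handle top ends [[300.6, 212.7], [288.6, 220.7], [276.0, 229.1], [295.1, 203.8], [282.8, 211.7]]
[282 202  18  25 216] [289.1 213.7] ((289.058837890625, 213.76467895507812), (16.120868682861328, 21.265823364257812), 59.036251068115234)
[  0 311  84  73 206] [ 41.3 354.7] ((47.018165588378906, 349.94952392578125), (22.142467498779297, 101.81367492675781), 53.47114562988281)
scene pred bar ends,pivot,handle top ends [[321.0, 216.7], [314.2, 230.2], [306.9, 244.8], [318.8, 207.6], [311.7, 221.2]]
[307 206  13  29 150] [312.3 218.5] ((311.82379150390625, 219.5343780517578), (8.18990421295166, 29.387296676635742), 15.5241117477417)
[313 220   9  16  31] [317.3 226.7] ((316.9072570800781, 227.45877075195312), (2.2337615489959717, 16.956281661987305), 23.962491989135742)
```

The bar lies crosswise with its ends hidden under the keepers, and the handle sits at the latched height after release. Handing in.

```bash
python3 -c "
from h import *
print(workorder.hand_in())"
```

```text
the job is handed in; nothing more can be done
None
```

The job is handed in: the blue-capped vial stands in the middle hole, and the plate is shut down on its rests. The red bar is turned to its crosswise stop with both ends under the keepers. By the camera check after release the plate stayed down. Hand-in came about 27 s into the 72 s allowed, but returned no verdict, and I made no separate final check of the beaker and tip box.

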